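# Tip a sealed control module onto the bars of a board holder

## Robot

A 6-joint arm with a two-finger parallel gripper is mounted at the origin on the work surface. World frame = base frame: x ahead of the robot, y to its left, z up, the work surface at z = 0. Lengths are in m, angles in rad, forces in N, time in s.
With the tool pointing down it reaches from about 0.35 to 0.95 m from the base axis. Payload 17.4 kg.
Tool frame: the origin (TCP) lies between the finger pads; the fingertips stand 17 mm ahead of it and the grasp point (between the pads) lies 2 mm behind it (r.tips_ahead is the distance from the TCP to the fingertips, in m); z points along the fingers, y is the line along which they close (so a half turn about z gives the same grasp; the last joint's range is limited). The gripper opens to 93 mm and grips with 3 to 60 N. Pads are 15 mm wide; open, the fingers measure 128 mm over their backs; the gripper's body (75 mm by 188 mm) begins 65 mm behind the grasp point.
Start: joints at [1.311, 0.116, 1.442, -0, 1.584, -0.038], TCP at [0.148, 0.658, 0.236] pointing down, gripper open.
Joint ranges: [-2.83, 2.83], [-0.83, 2.19], [0.07, 2.5], [-1.14, 4.28], [0.01, 3], [-2.97, 2.97]. Speed limits (rad/s): [1.89, 1.89, 2.22, 3.14, 3.14, 3.14].

## Interface

Orientations are given as a unit quaternion [x, y, z, w].
In Python, from workcell import r gives the robot as it stands. The module is installed in compiled form; this text tells all that it offers.
- The arm moves only by the tool servo_tool, never from a script. Its argument "series" is a list of rows, each an object of numbers: "dx", "dy", "dz": the shift along the world's x, y, z scaled (see below); "ax", "ay", "az": the turn, a rotation vector about the world's x, y, z scaled (see below). A call has 1 to 12 rows; each row is the pose to reach, as a shift and turn from the pose commanded when the call began; what a row does not reach only later rows make up. The controller multiplies each number of a shift by 40 cm and each number of a turn by 1.5 rad. A row lasts 1/8 s, in which the tool goes at most 62.5 mm and 10.7 degrees, less where a joint would pass 70% of its speed; a pose out of reach is approached as far as the arm can. A call with a number of a shift or a turn outside -1 to 1 is refused whole. A call with a gripper value outside its range is refused whole. "grip" is the closure, from -1 (fully open) to 1 (shut), so that 0 is half open, set as the call begins (left out, the last holds). The fingers move at their own pace and stop on an object; "grip_force" is the grip in N (left out, the last holds). Time passes only in rows, so rows that repeat a pose let the fingers close. It gives the time, the measured TCP pose, the force, the opening and the grip force at its end, in the units of the state.
- r.get_state(): the state, without advancing time (a new reading comes with each control period).
- r.capture(name): name is "side" or "top" or "wrist"; returns (picture, depth): 400x640x3 uint8, red, green, blue; 400x640 float32, m along the optical axis (not along the pixel's ray), 0 where there is no reading.
- r.camera_info(name): a dict with "camera_matrix" (3x3 intrinsics, pixels), "dist_coeffs" ([k1, k2, p1, p2, k3] as OpenCV has them; the pictures are not rectified), "eye" and "orientation" of the camera in the world; the wrist camera has in their place "mount" (4x4, takes a point from camera to tool coordinates, whose origin is the TCP and whose axes are the flange's). Camera axes: x right, y down, z forward; pixel columns grow to the right and rows downward; lengths in m; the calibration is good to about 2 mm. A picture is of the moment at which its call begins: read the wrist's pose just before it. camera_info takes no time and is no camera call.
- r.close_job(): hands the job in; it is judged then, once.
The state is a dict: "clock": time; "q": joint angles; "qvel": joint speeds; "joint_torque": joint torques, N m; "ee_pos": TCP position; "tool_rot": TCP orientation; "contact_force": force on the tool from outside, world axes, zero at the start; "moment": the same for the moment, N m; "width": opening from 0.0 (shut) to 1.0 (fully open); "grip_force": force on a finger pad.
Only numpy, scipy, OpenCV 4.12 (cv2) and the standard library are available. Lean on these libraries where they do the work, as an engineer would, in place of code of your own. Each camera call takes 0.05 s, during which the arm holds its last target. There are 200 camera calls.

## Task

The sealed control module stands on end on the plate of the board holder. Slide it up against the rear bar, tip it over the bar and let it down gently so that it lies flat across both bars with its connector facing up, tipping it rather than lifting or dropping it; then push it softly along the bars until its side is pressed home and square against the end stop. Leave the other things on the bench alone.

Things in the scene. Friction and masses are not known exactly. Their poses are not given: they have to be found in the camera images.
- holder: Fixed board holder on a mat (mat top z=0.003). Origin under its bare aluminium plate (friction 0.4), 12 mm thick, x -70..115, y -100..100 mm. Two bars cross it along y, 16 mm wide; side rails 20.5 mm high, thumbscrews up to 37 mm. The module stands on the +x part and is tipped towards -x over the rear bar, to lie across both bars, its end overhanging the plate's -x edge.
- front_bar (a point): Middle of the front bar's top: x=-56 mm in the holder, z=20 mm, that is 8 mm above the plate; rubber-faced, friction 0.75. Axes as the holder's. Fixed.
- rear_bar: Rear bar, the low stop for tipping: 16 mm wide, full width, top 8 mm above the plate like the front bar's. It is clamped by hand anywhere on its scale and does not give. The pose given is the scale's, not the bar's: origin at the holder's underside, x at the scale's middle; the bar's +x face, square to x, lies up to 10 mm to either side (x) of it: find it by feel. Axes as the holder's.
- module: Plain die-cast box 40 (x) x 92 (y) x 120 (z) mm, 0.6-0.9 kg. Origin at the centre of its foot, z up as it stands, 12-58 mm of free plate between it and the rear bar, up to 0.12 rad askew, its middle 8-30 mm to the holder's -y. Black connector upright on the +x face (y -41..-19, z 28-92 mm, 9 proud): this face ends up. The flat -x face goes onto the bars.
- module_mid (a point): Middle of the module's box (its centre of mass), 60 mm above its foot, axes as the module's; z=0.043 once it lies on the bars. Pushed lower than 40 mm above the foot it slides (2-4 N) until the foot meets the rear bar; there a push of 1-4 N near the top tips it; past about 0.38 rad it falls by itself unless held up from the -x side, and its foot slips back 5-25 mm.
- module_side (a point): Middle of the module's +y side face (46 mm from its middle), the side that goes home on the end stop. Pushed along the bars, low on the other side face, the lying module slides at 3-8 N. Axes as the module's.
- end_stop: End stop: a fence 80 mm long in x (40 to either side of this point), 12 mm thick, 21-42 mm above the holder's underside, clamped by hand over the bars on the +y side; it does not give. The pose given is its scale's: origin at the holder's underside, y at the scale's middle; the fence's face, which looks to -y, lies up to 10 mm to either side (y) of it: find it by feel. Axes as the holder's.
- nozzle_a: Bystander: steel hot-air nozzle, 26 mm across, 34 mm high, standing on the holder plate's rear +y corner. Origin at the centre of its foot.
- nozzle_b: Bystander: steel hot-air nozzle, 30 mm across, 31 mm high, on the mat at the holder's -y side. Origin at the centre of its foot.
- jar: Bystander: small jar, 42 mm across, 45 mm high, on the mat at the holder's -y side. Origin at the centre of its foot.
- screw_cup: Bystander: small steel cup, 56 mm across, 34 mm high, on the mat at the holder's +y side. Origin at the centre of its foot.
- screwdriver: Bystander: screwdriver 150 mm long lying along its x on the mat at the holder's +y side. Origin at its middle, underneath.
- tweezers: Bystander: steel tweezers 125 mm long, 6 mm thick, lying along their x on the mat before the holder's front +y corner. Origin at their middle, underneath.
Mind the look-alikes: they are no part of the job. What is shaped like the module but orange is not meant.

How it is judged:
On the way, in this order (a step that is already met when the one before it is completed fails the run):
1. the module, still upright, stands with its foot pressed against the rear bar (contact force between module and rear_bar above 1 N and angle between module's own z axis and vertical below 0.15 rad), for 0.06 s.
2. the module leans half over the rear bar, its foot still down at the holder (angle between module's own z axis and vertical between 0.6 and 1.2 rad and height (world z) of module below 0.065 m).
3. the module lies flat on both bars, connector up (angle between module's own x axis and vertical below 0.05 rad and height (world z) of module_mid between 0.04 and 0.0455 m), for 0.2 s.
4. the module's side is pressed home on the end stop (contact force between module and end_stop above 2 N), for 0.1 s.
At the end, for the whole second after the job is handed in: The module lies flat on both bars (within 0.05 rad, middle at 40 to 45.5 mm height), connector up, square to the holder within 0.05 rad, its +y side pushed home on the end stop (step 4) and not moved off its scale again (within 12.5 mm of its middle), at rest and released (all of step 3 and angle between the z axis of module and the x axis of holder, either way round below 0.05 rad and linear speed of module below 0.01 m/s and y of module_side in the frame of end_stop between -0.0125 and 0.0125 m); the robot touches nothing.
It fails at once if the module is let fall: it turns faster than 4 rad/s (angular speed of module above 4 rad/s).
It fails at once if the module is lifted off the holder (height (world z) of module above 0.09 m).
It fails at once if the module is shoved hard: more than 45 N between it and the holder with its bars and stop (contact force between module and holder above 45 N).
It fails at once if a bystander is shifted (distance of any of nozzle_a, nozzle_b, jar, screw_cup, screwdriver, tweezers from where it was at the start of the episode above 0.015 m).
It also fails if it takes over 72 s, if anything falls off the work surface, if the arm or the gripper's body presses on something with over 40 N, if the wrist force passes 120 N, or if a joint passes its speed limit or range.

## Working session

There is one attempt and no reset: what is moved stays moved. The work goes in short steps, Python scripts to look and compute and a tool call to move; the robot and the scene stay as the last step left them, time stands still between calls to the robot, and variables do not carry over. Pictures are saved under pics/ and viewed, at most 10 in all, crops included, and the job is handed in when it is done.

Besides the shell and the picture viewer there is one more tool, called as name(argument=value, ...) on one line, values as JSON. servo_tool: Moves the arm, as the interface text tells. Its arguments: {"type":"object","properties":{"series":{"type":"array"},"grip":{"type":"number"},"grip_force":{"type":"number"}},"required":["series"]}

```bash
mkdir -p pics; cat > h.py <<'E'
import numpy as np, cv2
from workcell import r
from scipy.spatial.transform import Rotation as R
def cap(n,name):
    s=r.get_state(); p,d=r.capture(n); i=r.camera_info(n)
    if 'mount' in i:
        T=np.eye(4);T[:3,:3]=R.from_quat(s['tool_rot']).as_matrix();T[:3,3]=s['ee_pos'];M=T@np.array(i['mount'])
    else: M=None
    np.savez(f'{name}.npz',p=p,d=d,M=M if M is not None else np.zeros(0))
    cv2.imwrite(f'pics/{name}.png',p[:,:,::-1]); return p,d
def cammat(n,name):
    i=r.camera_info(n); z=np.load(f'{name}.npz')
    if z['M'].size: return i,z['M']
    M=np.eye(4); o=np.array(i['orientation']); M[:3,:3]=o if o.shape==(3,3) else R.from_quat(o).as_matrix(); M[:3,3]=i['eye']; return i,M
def rays(n,name,uv):
    i,M=cammat(n,name)
    q=cv2.undistortPoints(np.array(uv,float).reshape(-1,1,2),np.array(i['camera_matrix']),np.array(i['dist_coeffs']))[:,0]
    return M[:3,3],np.c_[q,np.ones(len(q))]@M[:3,:3].T
def onplane(n,name,uv,z):
    e,d=rays(n,name,uv); return e+d*((z-e[2])/d[:,2])[:,None]
def cloud(n,name):
    d=np.load(f'{name}.npz')['d']; h,w=d.shape
    uv=np.stack(np.meshgrid(np.arange(w),np.arange(h)),-1).reshape(-1,2)
    e,v=rays(n,name,uv); return (e+v*d.reshape(-1,1)).reshape(h,w,3)
E
python3 - <<'E'
from h import *
print(r.get_state())
for n in ['side','top','wrist']:
    cap(n,n+'0'); print(n,r.camera_info(n))
E
```

```text
{'clock': 0.0, 'q': array([ 1.31122638e+00,  1.16474618e-01,  1.44224777e+00, -1.05555824e-05,
        1.58401132e+00, -3.77908687e-02]), 'qvel': array([ 0.00039963, -0.00308718,  0.00106481, -0.00031824,  0.00263165,
        0.00195311]), 'joint_torque': array([ 1.09147255e-03, -7.21294999e+01, -6.22591567e+01,  7.80502916e-02,
        2.38879264e-02, -8.80649145e-05]), 'ee_pos': array([0.14843513, 0.65828866, 0.2349237 ]), 'tool_rot': array([ 1.10662466e-01,  9.93857884e-01, -5.65011932e-04, -7.92944940e-05]), 'contact_force': array([ 0.22645478, -0.59083331, -0.32266292]), 'moment': array([ 0.02523341,  0.04738953, -0.06092948]), 'grip_force': 0.0, 'width': 0.9969279205830142}
side {'camera_matrix': array([[454.57486308,   0.        , 322.38188419],
       [  0.        , 454.57486308, 203.03020804],
       [  0.        ,   0.        ,   1.        ]]), 'dist_coeffs': array([-0.00040972,  0.        ,  0.        ,  0.        ,  0.        ]), 'eye': array([ 0.39291782, -0.63167884,  0.47387216]), 'orientation': array([ 0.85520542, -0.1297936 ,  0.06832403, -0.49710073])}
top {'camera_
[... 299 characters left out ...]
99]), 'orientation': array([-0.69949943,  0.70897809, -0.07085261,  0.05505015])}
wrist {'camera_matrix': array([[332.54859246,   0.        , 319.0512797 ],
       [  0.        , 332.54859246, 199.58556291],
       [  0.        ,   0.        ,   1.        ]]), 'dist_coeffs': array([-0.06619576,  0.        ,  0.        ,  0.        ,  0.        ]), 'mount': array([[ 1.75403120e-04, -9.56761465e-01, -2.90873628e-01,
         8.11083977e-02],
       [ 9.99999968e-01,  1.14833762e-04,  2.25302639e-04,
        -1.57621372e-03],
       [-1.82158770e-04, -2.90873658e-01,  9.56761455e-01,
        -1.49070025e-01],
       [ 0.00000000e+00,  0.00000000e+00,  0.00000000e+00,
         1.00000000e+00]])}
```

View pics/top0.png

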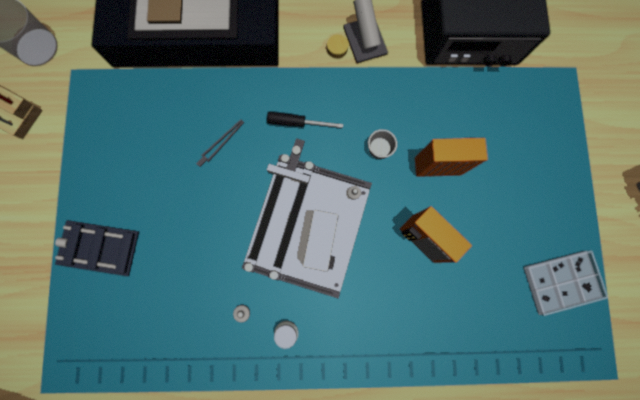

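View pics/side0.png

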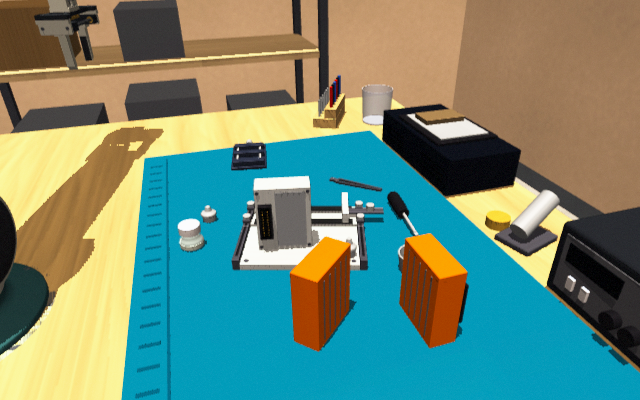

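The top view shows the holder about (308,228), with the bars running nearly vertically in the picture at u≈270/290, the module at (320,240), the end stop at (288,173), nozzles at (354,191)/(242,313), the jar at (286,334), the cup at (382,144), and orange decoys at (450,157)/(436,236). The side view shows the module at (283,215) with its connector facing the camera.

```bash
python3 - <<'E'
from h import *
for n in ['top','side']:
    z=np.load(n+'0.npz')['p']
    c=z[90:360,190:480] if n=='top' else z[160:290,170:390]
    k=2.2 if n=='top' else 3.5
    cv2.imwrite(f'pics/{n}crop.png',cv2.resize(c,None,fx=k,fy=k,interpolation=cv2.INTER_CUBIC)[:,:,::-1])
C=cloud('top','top0')
for u,v in [(308,228),(320,240),(345,240),(270,220),(290,220),(288,173),(354,191),(242,313),(286,334),(382,144),(450,157),(436,236),(410,235),(300,50),(480,50)]:
    print((u,v),C[v,u].round(3))
E
```

```text
(308, 228) [0.548 0.044 0.015]
(320, 240) [0.518 0.026 0.138]
(345, 240) [ 0.525 -0.025  0.014]
(270, 220) [0.564 0.116 0.017]
(290, 220) [0.563 0.078 0.024]
(288, 173) [0.647 0.08  0.047]
(354, 191) [ 0.612 -0.04   0.05 ]
(242, 313) [0.398 0.163 0.032]
(286, 334) [0.363 0.085 0.047]
(382, 144) [ 0.714 -0.104  0.005]
(450, 157) [ 0.654 -0.195  0.125]
(436, 236) [ 0.522 -0.162  0.124]
(410, 235) [ 0.528 -0.133  0.075]
(300, 50) [0.92  0.057 0.002]
(480, 50) [ 0.877 -0.287  0.076]
```

View pics/topcrop.png

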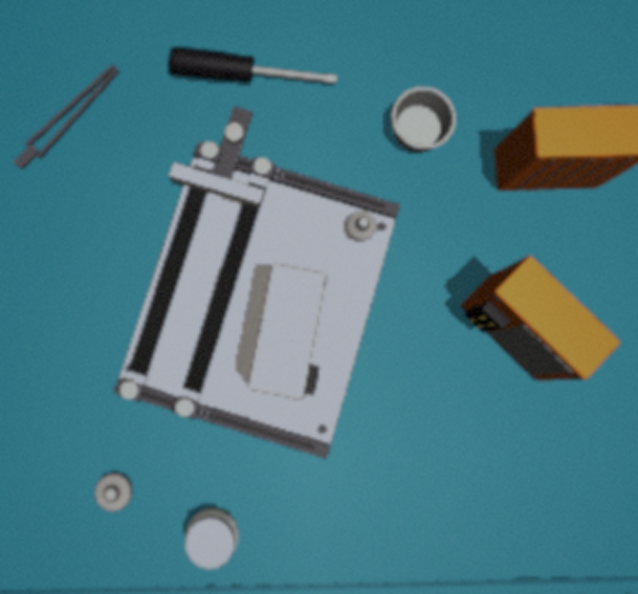

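View pics/sidecrop.png

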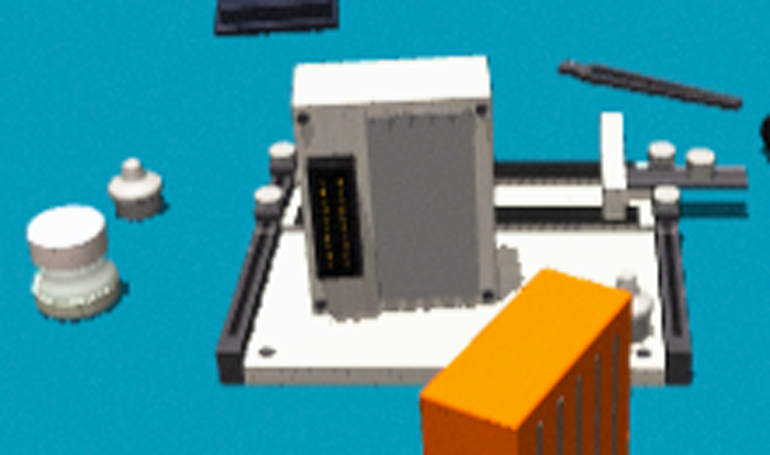

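```bash
cat > m.py <<'E'
from h import *
def measure(t='top0',s='side0'):
    C=cloud('top',t); P=np.load(t+'.npz')['p'].astype(int); d=np.load(t+'.npz')['d']
    near=np.zeros(d.shape,bool); near[140:300,235:385]=1
    grey=(P.max(2)-P.min(2)<40)&near&(d>0)
    def rect(m,n):
        pts=C[m]; rc=cv2.minAreaRect(pts[:,:2].astype(np.float32)*1000); b=cv2.boxPoints(rc)
        print(n,m.sum(),'z',np.median(pts[:,2]).round(4),'c',np.round(rc[0],1),'size',np.round(rc[1],1),'ang',round(rc[2],2)); return rc,b
    def big(m):
        k,l,st,_=cv2.connectedComponentsWithStats(m.astype(np.uint8)); return l==1+st[1:,4].argmax()
    rect(big(grey&(C[...,2]>.125)),'module top')
    g=P.sum(2)
    white=big(grey&(g>330)&(C[...,2]<.03)); rect(white,'white plate')
    dark=grey&(g<150)&(C[...,2]<.035)
    k,l,st,ce=cv2.connectedComponentsWithStats(dark.astype(np.uint8))
    for i in range(1,k):
        if st[i,4]>80: rect(l==i,f'dark {ce[i].round()}')
    rect(big(grey&(C[...,2]>.038)&(C[...,2]<.055)&(np.arange(640)[None]<320)&(np.arange(400)[:,None]<190)),'stop')
E
python3 - <<'E'
from m import *
measure()
C=cloud('side','side0'); P=np.load('side0.npz')['p'].astype(int)
m=(P.max(2)-P.min(2)<40); m[:170]=0;m[195:]=0;m[:,:250]=0;m[:,315:]=0
m&=(C[...,2]>.125)
print(m.sum(),np.median(C[m],0)); print(cv2.minAreaRect(C[m][:,:2].astype(np.float32)*1000))
# stop in side view
m=np.zeros(m.shape,bool); m[190:225,340:352]=1; m&=C[...,2]>.03; print(C[m].min(0),C[m].max(0))
E
```

```text
module top 1483 z 0.1356 c [518.2  25.3] size [41. 92.] ang 78.01
white plate 6864 z 0.0158 c [553.8  45.8] size [189.9 202.8] ang 72.48
dark [266. 217.] 573 z 0.0237 c [570.7 121.8] size [ 12.6 162. ] ang 71.98
dark [290. 225.] 555 z 0.0238 c [556.1  76.7] size [ 12.2 162.4] ang 72.17
stop 307 z 0.0456 c [648.1  80.2] size [79.6 12.4] ang 71.93
874 [0.51519255 0.01422964 0.13376947]
((435.334228515625, -287.9026184082031), (686.711669921875, 91.38945007324219), 75.3856430053711)
[ 0.39291782 -0.63167884  0.0302753 ] [0.66442962 0.11494461 0.47387216]
```

servo_tool(series=[{"dx":0.466,"dy":-0.791},{"dx":0.466,"dy":-0.791},{"dx":0.466,"dy":-0.791},{"dx":0.466,"dy":-0.791},{"dx":0.466,"dy":-0.791},{"dx":0.466,"dy":-0.791},{"dx":0.466,"dy":-0.791}], grip=-1)

```text
schema error: expected keys dx, dy, dz, ax, ay, az
```

servo_tool(series=[{"dx":0.466,"dy":-0.791},{"dx":0.466,"dy":-0.791},{"dx":0.466,"dy":-0.791},{"dx":0.466,"dy":-0.791},{"dx":0.466,"dy":-0.791},{"dx":0.466,"dy":-0.791},{"dx":0.466,"dy":-0.791},{"dx":0.466,"dy":-0.791}])

```text
schema error: expected keys dx, dy, dz, ax, ay, az
```

```bash
python3 - <<'E'
from h import *
s=r.get_state(); print(s['clock'],s['ee_pos'],s['q'],s['contact_force'],s['width']); print(R.from_quat(s['tool_rot']).as_matrix())
cap('wrist','w1')
C=cloud('wrist','w1');P=np.load('w1.npz')['p'].astype(int);d=np.load('w1.npz')['d']
m=(d>0)&(C[...,2]>.125)&(C[...,2]<.15)&(P.max(2)-P.min(2)<40)&(abs(C[...,0]-.518)<.08)&(abs(C[...,1]-.025)<.08)
print(m.sum(),np.median(C[m],0),cv2.minAreaRect(C[m][:,:2].astype(np.float32)*1000))
E
```

```text
0.15 [0.1484804  0.65833262 0.23507773] [ 1.31119250e+00  1.16387037e-01  1.44209483e+00 -4.42682549e-05
  1.58398734e+00 -3.77969552e-02] [ 0.34999607  0.71139172 -0.2798884 ] 1.0051449624413067
[[-9.75501420e-01  2.19993059e-01 -1.82225929e-04]
 [ 2.19993134e-01  9.75501042e-01 -8.58536258e-04]
 [-1.11104333e-05 -8.77591792e-04 -9.99999615e-01]]
0 [nan nan nan] ((0.0, 0.0), (0.0, 0.0), 0.0)
  return _methods._mean(a, axis=axis, dtype=dtype,
  ret = um.true_divide(
```

View pics/w1.png

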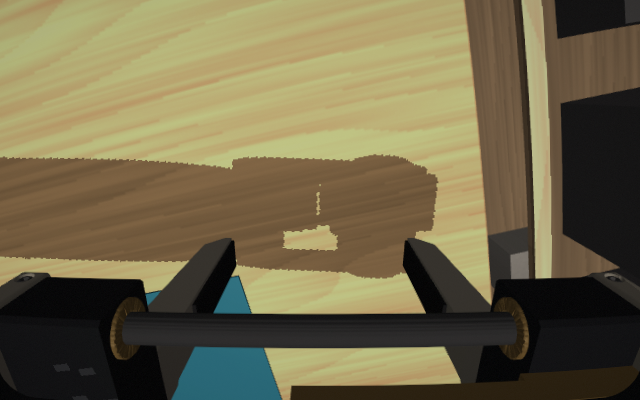

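All six keys are needed, so the arm has not moved. The picture shows only the bare bench and the fingers, with tips near (235,245)/(410,245).

servo_tool(series=[{"dx":0.466,"dy":-0.791,"dz":0,"ax":0,"ay":0,"az":0},{"dx":0.466,"dy":-0.791,"dz":0,"ax":0,"ay":0,"az":0},{"dx":0.466,"dy":-0.791,"dz":0,"ax":0,"ay":0,"az":0},{"dx":0.466,"dy":-0.791,"dz":0,"ax":0,"ay":0,"az":0},{"dx":0.466,"dy":-0.791,"dz":0,"ax":0,"ay":0,"az":0},{"dx":0.466,"dy":-0.791,"dz":0,"ax":0,"ay":0,"az":0},{"dx":0.466,"dy":-0.791,"dz":0,"ax":0,"ay":0,"az":0}], grip=-1)

```text
clock: 1.08
ee_pos: [0.3363, 0.3397, 0.2359]
tool_rot: [0.113, 0.994, 0.0, 0.0]
contact_force: [-0.7, 1.2, 0.2]
width: 0.999
grip_force: 0.0
```

servo_tool(series=[{"dx":0.466,"dy":-0.791,"dz":0,"ax":0,"ay":0,"az":0},{"dx":0.466,"dy":-0.791,"dz":0,"ax":0,"ay":0,"az":0},{"dx":0.466,"dy":-0.791,"dz":0,"ax":0,"ay":0,"az":0},{"dx":0.466,"dy":-0.791,"dz":0,"ax":0,"ay":0,"az":0},{"dx":0.466,"dy":-0.791,"dz":0,"ax":0,"ay":0,"az":0},{"dx":0.466,"dy":-0.791,"dz":0,"ax":0,"ay":0,"az":0},{"dx":0.466,"dy":-0.791,"dz":0,"ax":0,"ay":0,"az":0},{"dx":0.466,"dy":-0.791,"dz":0,"ax":0,"ay":0,"az":0}])

```text
clock: 2.08
ee_pos: [0.5212, 0.0264, 0.2354]
tool_rot: [0.111, 0.994, 0.0, -0.0]
contact_force: [1.0, 0.7, -0.4]
width: 1.0
grip_force: 0.0
```

```bash
python3 - <<'E'
from h import *
s=r.get_state(); print(s['clock'],s['ee_pos'],s['q'],s['contact_force'],s['width']); print(R.from_quat(s['tool_rot']).as_matrix().round(4))
cap('wrist','w2')
C=cloud('wrist','w2');P=np.load('w2.npz')['p'].astype(int);d=np.load('w2.npz')['d']
m=(d>0)&(C[...,2]>.125)&(C[...,2]<.15)&(P.max(2)-P.min(2)<40)&(abs(C[...,0]-.518)<.08)&(abs(C[...,1]-.025)<.08)
print(m.sum(),np.median(C[m],0),cv2.minAreaRect(C[m][:,:2].astype(np.float32)*1000))
E
```

```text
2.075 [0.52120715 0.02643111 0.23538062] [ 1.61196958e-03 -2.20962464e-01  1.76598258e+00  3.18667567e-04
  1.59724161e+00 -1.34748844e+00] [ 1.04666926  0.66810477 -0.44998599] 1.0000209575070351
[[-9.755e-01  2.199e-01 -7.000e-04]
 [ 2.199e-01  9.755e-01  3.000e-04]
 [ 7.000e-04  2.000e-04 -1.000e+00]]
5708 [0.51317227 0.02411159 0.13494966] ((517.0220336914062, 23.19351577758789), (40.953948974609375, 92.0956802368164), 77.69967651367188)
```

View pics/w2.png

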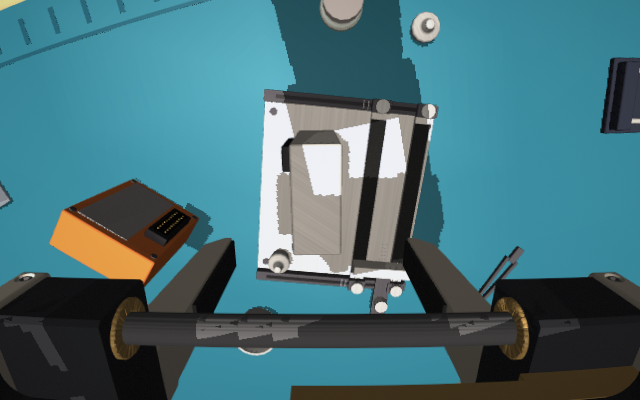

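The wrist view shows the module at (315,195) between the open fingers, with the bars to its right (u≈370 and 415) and the end stop at (380,270). The measurements agree: centre ≈(0.517,0.024), top at 0.135, yaw about 5.6° off the holder. I'll straddle it and grip the 40 mm thickness.

servo_tool(series=[{"dx":-0.002,"dy":-0.0075,"dz":-0.1,"ax":0,"ay":0,"az":0},{"dx":-0.002,"dy":-0.0075,"dz":-0.2,"ax":0,"ay":0,"az":0},{"dx":-0.002,"dy":-0.0075,"dz":-0.27,"ax":0,"ay":0,"az":0},{"dx":-0.002,"dy":-0.0075,"dz":-0.308,"ax":0,"ay":0,"az":0},{"dx":-0.002,"dy":-0.0075,"dz":-0.308,"ax":0,"ay":0,"az":0},{"dx":-0.002,"dy":-0.0075,"dz":-0.308,"ax":0,"ay":0,"az":0}])

```text
clock: 2.88
ee_pos: [0.521, 0.023, 0.1138]
tool_rot: [0.11, 0.994, 0.0, 0.001]
contact_force: [0.4, -0.3, 0.6]
width: 0.996
grip_force: 0.0
```

servo_tool(series=[{"dx":0,"dy":0,"dz":0,"ax":0,"ay":0,"az":0},{"dx":0,"dy":0,"dz":0,"ax":0,"ay":0,"az":0},{"dx":0,"dy":0,"dz":0,"ax":0,"ay":0,"az":0},{"dx":0,"dy":0,"dz":0,"ax":0,"ay":0,"az":0},{"dx":0,"dy":0,"dz":0,"ax":0,"ay":0,"az":0},{"dx":0,"dy":0,"dz":0,"ax":0,"ay":0,"az":0}], grip=0.03, grip_force=10)

```text
clock: 3.62
ee_pos: [0.5205, 0.0226, 0.1124]
tool_rot: [0.111, 0.994, -0.0, -0.0]
contact_force: [-0.3, -0.5, 0.1]
width: 0.491
grip_force: 0.0
```

servo_tool(series=[{"dx":0,"dy":0,"dz":0,"ax":0,"ay":0,"az":0},{"dx":0,"dy":0,"dz":0,"ax":0,"ay":0,"az":0},{"dx":0,"dy":0,"dz":0,"ax":0,"ay":0,"az":0},{"dx":0,"dy":0,"dz":0,"ax":0,"ay":0,"az":0},{"dx":0,"dy":0,"dz":0,"ax":0,"ay":0,"az":0},{"dx":0,"dy":0,"dz":0,"ax":0,"ay":0,"az":0}], grip=0.3, grip_force=20)

```text
clock: 4.38
ee_pos: [0.5205, 0.0227, 0.1125]
tool_rot: [0.111, 0.994, 0.0, 0.0]
contact_force: [0.8, 2.2, 1.1]
width: 0.429
grip_force: 20.0
```

servo_tool(series=[{"dx":0.003,"dy":0.009,"dz":0,"ax":0,"ay":0,"az":-0.008},{"dx":0.006,"dy":0.018,"dz":0,"ax":0,"ay":0,"az":-0.016},{"dx":0.009,"dy":0.027,"dz":0,"ax":0,"ay":0,"az":-0.024},{"dx":0.012,"dy":0.036,"dz":0,"ax":0,"ay":0,"az":-0.032},{"dx":0.015,"dy":0.045,"dz":0,"ax":0,"ay":0,"az":-0.04},{"dx":0.018,"dy":0.054,"dz":0,"ax":0,"ay":0,"az":-0.048},{"dx":0.021,"dy":0.063,"dz":0,"ax":0,"ay":0,"az":-0.056},{"dx":0.023,"dy":0.071,"dz":0,"ax":0,"ay":0,"az":-0.061},{"dx":0.023,"dy":0.071,"dz":0,"ax":0,"ay":0,"az":-0.061}])

```text
clock: 5.5
ee_pos: [0.5298, 0.0515, 0.1125]
tool_rot: [0.156, 0.988, 0.0, 0.0]
contact_force: [0.9, 0.3, 0.1]
width: 0.429
grip_force: 20.0
```

```bash
python3 - <<'E'
from m import *
s=r.get_state(); print(s['clock'],s['ee_pos'],s['q'],s['contact_force']); print(R.from_quat(s['tool_rot']).as_matrix().round(4))
p,d=cap('side','s3')
cv2.imwrite('pics/s3c.png',cv2.resize(p[140:290,150:400],None,fx=3,fy=3,interpolation=cv2.INTER_CUBIC)[:,:,::-1])
E
```

```text
5.5 [0.52979676 0.05148254 0.11246655] [ 4.86373624e-02 -1.37012257e-01  1.89458361e+00  5.84568426e-04
  1.38379611e+00 -1.20910039e+00] [0.88427714 0.29479248 0.1329714 ]
[[-9.514e-01  3.081e-01  2.000e-04]
 [ 3.081e-01  9.514e-01  6.000e-04]
 [-0.000e+00  6.000e-04 -1.000e+00]]
```

View pics/s3c.png

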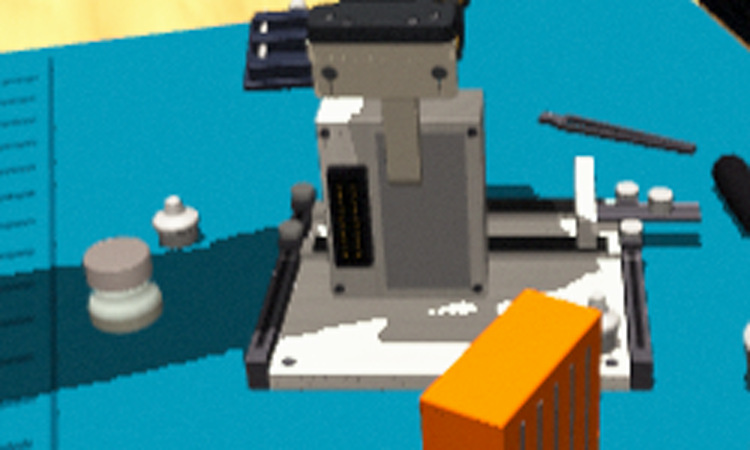

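The module is held upright, squared to the holder and about 5 mm short of the rear bar. Next I'll feel for the bar.

servo_tool(series=[{"dx":0.0008,"dy":0.0024,"dz":0,"ax":0,"ay":0,"az":0},{"dx":0.0015,"dy":0.0048,"dz":0,"ax":0,"ay":0,"az":0},{"dx":0.0023,"dy":0.0071,"dz":0,"ax":0,"ay":0,"az":0},{"dx":0.0023,"dy":0.0071,"dz":0,"ax":0,"ay":0,"az":0}])

```text
clock: 6.05
ee_pos: [0.5306, 0.0539, 0.1124]
tool_rot: [0.156, 0.988, 0.0, 0.0]
contact_force: [-0.4, -1.0, 0.4]
width: 0.426
grip_force: 20.0
```

servo_tool(series=[{"dx":0.0008,"dy":0.0024,"dz":0,"ax":0,"ay":0,"az":0},{"dx":0.0008,"dy":0.0024,"dz":0,"ax":0,"ay":0,"az":0}])

```text
clock: 6.3
ee_pos: [0.5308, 0.0546, 0.1124]
tool_rot: [0.156, 0.988, -0.0, -0.0]
contact_force: [-1.4, -4.7, 0.2]
width: 0.43
grip_force: 20.0
```

servo_tool(series=[{"dx":0.0008,"dy":0.0024,"dz":0,"ax":0,"ay":0,"az":0},{"dx":0.0008,"dy":0.0024,"dz":0,"ax":0,"ay":0,"az":0}])

```text
clock: 6.55
ee_pos: [0.531, 0.055, 0.1125]
tool_rot: [0.156, 0.988, -0.001, -0.0]
contact_force: [-5.1, -8.4, 4.2]
width: 0.428
grip_force: 20.0
```

```bash
python3 - <<'E'
import numpy as np
def P(t): return np.array([20-8*np.tan(t)+97.5*np.sin(t)-20*np.cos(t)-(2.3 if t>0 else 0), 15+97.5*np.cos(t)+20*np.sin(t)-112.5+(1 if t>0 else 0)])
for a,b in [(0,.5),(.5,1.)]:
    p0=P(a)
    for t in np.linspace(a,b,9)[1:]:
        d=P(t)-p0; k=t-a
        print([round(float(v),4) for v in (d[0]*.3081/400,d[0]*.9514/400,d[1]/400,-.9514*k/1.5,.3081*k/1.5)],d.round(1))
E
```

```text
[0.0026, 0.0079, 0.0051, -0.0396, 0.0128] [3.3 2.1]
[0.0069, 0.0214, 0.0068, -0.0793, 0.0257] [9.  2.7]
[0.0113, 0.035, 0.0075, -0.1189, 0.0385] [14.7  3. ]
[0.0157, 0.0485, 0.0073, -0.1586, 0.0513] [20.4  2.9]
[0.0201, 0.062, 0.0061, -0.1982, 0.0642] [26.1  2.4]
[0.0244, 0.0753, 0.0039, -0.2379, 0.077] [31.7  1.5]
[0.0286, 0.0884, 0.0007, -0.2775, 0.0899] [37.2  0.3]
[0.0328, 0.1011, -0.0034, -0.3171, 0.1027] [42.5 -1.3]
[0.004, 0.0124, -0.005, -0.0396, 0.0128] [ 5.2 -2. ]
[0.0079, 0.0243, -0.011, -0.0793, 0.0257] [10.2 -4.4]
[0.0116, 0.0357, -0.0178, -0.1189, 0.0385] [15.  -7.1]
[0.0151, 0.0465, -0.0255, -0.1586, 0.0513] [ 19.6 -10.2]
[0.0183, 0.0565, -0.034, -0.1982, 0.0642] [ 23.8 -13.6]
[0.0213, 0.0657, -0.0433, -0.2379, 0.077] [ 27.6 -17.3]
[0.0239, 0.0738, -0.0533, -0.2775, 0.0899] [ 31.  -21.3]
[0.0262, 0.0808, -0.0641, -0.3171, 0.1027] [ 34.  -25.6]
```

servo_tool(series=[{"dx":0.0026,"dy":0.008,"dz":0.005,"ax":-0.04,"ay":0.013,"az":0},{"dx":0.007,"dy":0.021,"dz":0.007,"ax":-0.079,"ay":0.026,"az":0},{"dx":0.011,"dy":0.035,"dz":0.0075,"ax":-0.119,"ay":0.0385,"az":0},{"dx":0.0157,"dy":0.0485,"dz":0.0073,"ax":-0.159,"ay":0.051,"az":0},{"dx":0.02,"dy":0.062,"dz":0.006,"ax":-0.198,"ay":0.064,"az":0},{"dx":0.0244,"dy":0.0753,"dz":0.004,"ax":-0.238,"ay":0.077,"az":0},{"dx":0.0286,"dy":0.0884,"dz":0.0007,"ax":-0.2775,"ay":0.09,"az":0},{"dx":0.0328,"dy":0.1011,"dz":-0.0034,"ax":-0.317,"ay":0.1027,"az":0},{"dx":0.0328,"dy":0.1011,"dz":-0.0034,"ax":-0.317,"ay":0.1027,"az":0}], grip_force=30)

```text
clock: 7.68
ee_pos: [0.5442, 0.0971, 0.11]
tool_rot: [0.15, 0.957, -0.244, -0.039]
contact_force: [-0.5, 0.1, -5.7]
width: 0.43
grip_force: 30.0
```

```bash
python3 - <<'E'
from h import *
s=r.get_state(); print(s['clock'],s['q'].round(3),s['contact_force'],s['moment']); print(R.from_quat(s['tool_rot']).as_matrix().round(4))
E
```

```text
7.675 [ 0.329  0.106  1.718 -0.394  1.63  -0.891] [-0.50055241  0.13388286 -5.66637988] [ 0.7320805  -0.29438099 -0.03183671]
[[-0.9517  0.2686 -0.1487]
 [ 0.307   0.8353 -0.4561]
 [ 0.0017 -0.4797 -0.8774]]
```

servo_tool(series=[{"dx":0.004,"dy":0.0124,"dz":-0.006,"ax":-0.04,"ay":0.013,"az":0},{"dx":0.0079,"dy":0.0243,"dz":-0.013,"ax":-0.079,"ay":0.026,"az":0},{"dx":0.0116,"dy":0.0357,"dz":-0.02,"ax":-0.119,"ay":0.0385,"az":0},{"dx":0.0151,"dy":0.0465,"dz":-0.028,"ax":-0.159,"ay":0.051,"az":0},{"dx":0.0183,"dy":0.0565,"dz":-0.0365,"ax":-0.198,"ay":0.064,"az":0},{"dx":0.0213,"dy":0.0657,"dz":-0.0455,"ax":-0.238,"ay":0.077,"az":0},{"dx":0.0239,"dy":0.0738,"dz":-0.0555,"ax":-0.2775,"ay":0.09,"az":0},{"dx":0.0262,"dy":0.0808,"dz":-0.066,"ax":-0.317,"ay":0.1027,"az":0},{"dx":0.0262,"dy":0.0808,"dz":-0.066,"ax":-0.317,"ay":0.1027,"az":0}])

```text
clock: 8.8
ee_pos: [0.5548, 0.1285, 0.0842]
tool_rot: [0.137, 0.867, -0.473, -0.075]
contact_force: [-0.5, -1.6, -1.7]
width: 0.43
grip_force: 30.0
```

```bash
python3 - <<'E'
from h import *
s=r.get_state(); print(s['clock'],s['q'].round(3),s['contact_force'],s['moment']); print(R.from_quat(s['tool_rot']).as_matrix().round(4))
p,d=cap('side','s4')
cv2.imwrite('pics/s4c.png',cv2.resize(p[110:290,150:400],None,fx=3,fy=3,interpolation=cv2.INTER_CUBIC)[:,:,::-1])
E
```

```text
8.8 [ 0.481  0.414  1.563 -0.677  1.916 -0.754] [-0.47482503 -1.63297576 -1.69424489] [ 0.30530316 -0.10036649 -0.07922347]
[[-0.9513  0.1656 -0.2599]
 [ 0.3082  0.5145 -0.8002]
 [ 0.0012 -0.8414 -0.5405]]
```

View pics/s4c.png

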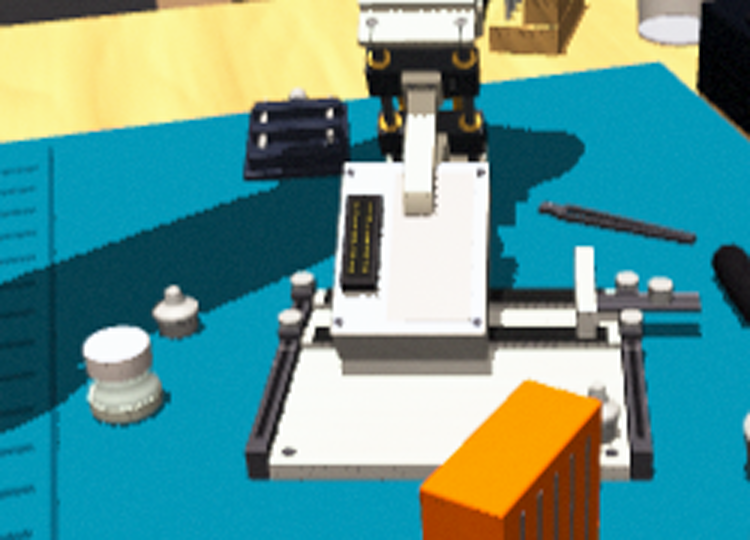

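The module leans at 1.0 rad with its foot still down against the bar. I'll ease the grip to leave the module resting on the lower finger, then draw the tool back along its own axis until the overlap is small.

servo_tool(series=[{"dx":0,"dy":0,"dz":0,"ax":0,"ay":0,"az":0},{"dx":0,"dy":0,"dz":0,"ax":0,"ay":0,"az":0},{"dx":0,"dy":0,"dz":0,"ax":0,"ay":0,"az":0}], grip=0.1)

```text
clock: 9.22
ee_pos: [0.5549, 0.1285, 0.085]
tool_rot: [0.137, 0.867, -0.473, -0.075]
contact_force: [-0.5, -0.1, -1.5]
width: 0.452
grip_force: 1.0
```

servo_tool(series=[{"dx":0,"dy":0,"dz":0,"ax":0,"ay":0,"az":0},{"dx":0,"dy":0,"dz":0,"ax":0,"ay":0,"az":0},{"dx":0,"dy":0,"dz":0,"ax":0,"ay":0,"az":0}], grip=0.03)

```text
clock: 9.6
ee_pos: [0.5549, 0.1287, 0.0847]
tool_rot: [0.137, 0.867, -0.473, -0.075]
contact_force: [-0.2, 0.2, -2.4]
width: 0.484
grip_force: 1.1
```

servo_tool(series=[{"dx":0.002,"dy":0.006,"dz":0.0041,"ax":0,"ay":0,"az":0},{"dx":0.004,"dy":0.0125,"dz":0.0084,"ax":0,"ay":0,"az":0},{"dx":0.006,"dy":0.019,"dz":0.0128,"ax":0,"ay":0,"az":0},{"dx":0.0082,"dy":0.025,"dz":0.017,"ax":0,"ay":0,"az":0},{"dx":0.01,"dy":0.031,"dz":0.021,"ax":0,"ay":0,"az":0},{"dx":0.0123,"dy":0.038,"dz":0.0255,"ax":0,"ay":0,"az":0},{"dx":0.0143,"dy":0.044,"dz":0.0297,"ax":0,"ay":0,"az":0},{"dx":0.0143,"dy":0.044,"dz":0.0297,"ax":0,"ay":0,"az":0}])

```text
clock: 10.6
ee_pos: [0.5607, 0.1464, 0.0967]
tool_rot: [0.137, 0.867, -0.473, -0.075]
contact_force: [1.2, 0.5, -1.9]
width: 0.486
grip_force: 1.1
```

```bash
cat > face.py <<'E'
from h import *
import sys
# fit the module's +x face from the side camera; report tilt and extents in (u,z), u along holder -x, origin (0.5607,0.0672)
def face(name,view='side'):
    C=cloud(view,name);P=np.load(name+'.npz')['p'].astype(int);d=np.load(name+'.npz')['d']
    u=np.array([.3081,.9514]);v=np.array([.9514,-.3081]); X=C[...,:2]-[.5607,.0672]
    U=X@u; Y=X@v
    m=(d>0)&(C[...,2]>.03)&(P.max(2)-P.min(2)<40)&(U>-.06)&(U<.14)&(abs(Y+.025)<.06)
    q=np.c_[U[m],Y[m],C[...,2][m]]
    # face region away from finger (Y) : module-side strips
    q=q[(q[:,1]>-.005)&(q[:,1]<.015)]
    return q*1000
def fit(q):
    best=None;rng=np.random.default_rng(0)
    for _ in range(300):
        a,b=q[rng.choice(len(q),2,False)][:,[0,2]]; t=b-a;L=np.hypot(*t)
        if L<25: continue
        n=np.array([-t[1],t[0]])/L; k=abs((q[:,[0,2]]-a)@n)<1.5
        if best is None or k.sum()>best.sum(): best=k
    w=q[best][:,[0,2]]; c=w.mean(0); t=np.linalg.svd(w-c)[2][0]; t*=np.sign(t[0]); s=(w-c)@t
    th=np.arctan2(t[0],t[1]); lo,hi=c+t*np.percentile(s,1),c+t*np.percentile(s,99)
    print(len(q),best.sum(),'theta',round(th,3),'foot',lo.round(1),'top',hi.round(1),'len',round(np.hypot(*(hi-lo)),1))
if __name__=='__main__':
    n=sys.argv[1]; s=r.get_state(); print(s['clock'],s['ee_pos'].round(4),s['contact_force'].round(1),s['moment'].round(2),s['width'])
    X=s['ee_pos'][:2]-[.5607,.0672]; print('tcp u,y',(X@[.3081,.9514]).round(4),(X@[.9514,-.3081]).round(4))
    for v in ['side','top']:
        cap(v,v[0]+n)
        try: fit(face(v[0]+n,v))
        except Exception as e: print(v,e)
E
python3 face.py 5; python3 -c "
from face import *
fit(face('s4'))"
```

```text
10.6 [0.5607 0.1464 0.0967] [ 1.2  0.5 -1.9] [ 0.71 -0.23 -0.02] 0.4857202221904894
tcp u,y 0.0754 -0.0244
991 455 theta 1.017 foot [-36.4  48.3] top [ 63.5 110.1] len 117.4
1171 587 theta 1.021 foot [-32.8  51.4] top [ 66.6 112.2] len 116.5
1079 468 theta 1.0 foot [-36.3  48.4] top [ 62.  111.5] len 116.8
```

servo_tool(series=[{"dx":0,"dy":0,"dz":0,"ax":0,"ay":0,"az":0},{"dx":0,"dy":0,"dz":0,"ax":0,"ay":0,"az":0}], grip=-0.05)

```text
clock: 10.95
ee_pos: [0.5606, 0.1462, 0.0966]
tool_rot: [0.137, 0.867, -0.473, -0.075]
contact_force: [0.8, 1.5, -1.8]
width: 0.523
grip_force: 1.1
```

servo_tool(series=[{"dx":0,"dy":0,"dz":0,"ax":0,"ay":0,"az":0},{"dx":0,"dy":0,"dz":0,"ax":0,"ay":0,"az":0}], grip=-0.13)

```text
clock: 11.2
ee_pos: [0.5605, 0.1461, 0.0965]
tool_rot: [0.137, 0.867, -0.473, -0.075]
contact_force: [-0.8, 0.2, -2.0]
width: 0.563
grip_force: 0.9
```

servo_tool(series=[{"dx":0,"dy":0,"dz":0,"ax":0,"ay":0,"az":0},{"dx":0,"dy":0,"dz":0,"ax":0,"ay":0,"az":0}], grip=-0.21)

```text
clock: 11.45
ee_pos: [0.5606, 0.1461, 0.0965]
tool_rot: [0.137, 0.867, -0.473, -0.075]
contact_force: [0.2, -0.6, -2.2]
width: 0.603
grip_force: 0.9
```

servo_tool(series=[{"dx":0,"dy":0,"dz":0,"ax":0,"ay":0,"az":0},{"dx":0,"dy":0,"dz":0,"ax":0,"ay":0,"az":0}], grip=-0.29)

```text
clock: 11.7
ee_pos: [0.5606, 0.1462, 0.0966]
tool_rot: [0.137, 0.867, -0.473, -0.075]
contact_force: [0.5, -0.4, -2.3]
width: 0.646
grip_force: 0.8
```

servo_tool(series=[{"dx":0,"dy":0,"dz":0,"ax":0,"ay":0,"az":0},{"dx":0,"dy":0,"dz":0,"ax":0,"ay":0,"az":0}], grip=-0.37)

```text
clock: 11.95
ee_pos: [0.5606, 0.1462, 0.0966]
tool_rot: [0.137, 0.867, -0.473, -0.075]
contact_force: [0.2, 0.6, -2.0]
width: 0.688
grip_force: 0.8
```

```bash
python3 face.py 6
```

```text
11.95 [0.5606 0.1462 0.0966] [ 0.2  0.6 -2. ] [ 0.65 -0.2  -0.  ] 0.6881642959661801
tcp u,y 0.0751 -0.0245
970 458 theta 1.111 foot [-34.6  50.9] top [ 71.  103.2] len 117.9
1173 604 theta 1.106 foot [-31.4  53. ] top [ 72.3 104.9] len 116.0
```

servo_tool(series=[{"dx":0.001,"dy":0.0035,"dz":-0.008,"ax":0,"ay":0,"az":0},{"dx":0.002,"dy":0.007,"dz":-0.017,"ax":0,"ay":0,"az":0},{"dx":0.0033,"dy":0.01,"dz":-0.026,"ax":0,"ay":0,"az":0},{"dx":0.0043,"dy":0.013,"dz":-0.036,"ax":0,"ay":0,"az":0},{"dx":0.0053,"dy":0.016,"dz":-0.046,"ax":0,"ay":0,"az":0},{"dx":0.006,"dy":0.0185,"dz":-0.056,"ax":0,"ay":0,"az":0},{"dx":0.0065,"dy":0.02,"dz":-0.066,"ax":0,"ay":0,"az":0},{"dx":0.007,"dy":0.0215,"dz":-0.075,"ax":0,"ay":0,"az":0},{"dx":0.007,"dy":0.0215,"dz":-0.075,"ax":0,"ay":0,"az":0}])

```text
clock: 13.18
ee_pos: [0.5633, 0.1548, 0.0663]
tool_rot: [0.137, 0.867, -0.473, -0.075]
contact_force: [-0.2, 0.7, -1.9]
width: 0.687
grip_force: 1.1
```

```bash
python3 face.py 7
```

```text
13.175 [0.5633 0.1548 0.0663] [-0.2  0.7 -1.9] [ 0.73 -0.17  0.01] 0.6873843218804132
tcp u,y 0.0842 -0.0245
828 362 theta 1.434 foot [-26.8  59.5] top [89.2 75.5] len 117.1
1102 596 theta 1.433 foot [-23.   61.6] top [92.  77.5] len 116.1
```

servo_tool(series=[{"dx":0.0005,"dy":0.0016,"dz":-0.004,"ax":0,"ay":0,"az":0},{"dx":0.001,"dy":0.0032,"dz":-0.0085,"ax":0,"ay":0,"az":0},{"dx":0.0016,"dy":0.005,"dz":-0.013,"ax":0,"ay":0,"az":0},{"dx":0.0025,"dy":0.0079,"dz":-0.0185,"ax":0,"ay":0,"az":0},{"dx":0.0025,"dy":0.0079,"dz":-0.0185,"ax":0,"ay":0,"az":0}])

```text
clock: 13.9
ee_pos: [0.5644, 0.158, 0.0589]
tool_rot: [0.137, 0.867, -0.473, -0.075]
contact_force: [0.6, 0.5, -2.6]
width: 0.687
grip_force: 1.2
```

```bash
python3 face.py 8
```

```text
13.9 [0.5644 0.158  0.0589] [ 0.6  0.5 -2.6] [ 0.75 -0.26  0.02] 0.6871613895579634
tcp u,y 0.0876 -0.0245
779 318 theta 1.526 foot [-22.7  61.7] top [91.6 66.8] len 114.4
1062 575 theta 1.517 foot [-20.8  62.9] top [95.1 69.2] len 116.1
```

servo_tool(series=[{"dx":0.0005,"dy":0.0016,"dz":-0.0025,"ax":0,"ay":0,"az":0},{"dx":0.001,"dy":0.003,"dz":-0.005,"ax":0,"ay":0,"az":0},{"dx":0.0015,"dy":0.0046,"dz":-0.0075,"ax":0,"ay":0,"az":0},{"dx":0.002,"dy":0.006,"dz":-0.009,"ax":0,"ay":0,"az":0},{"dx":0.002,"dy":0.006,"dz":-0.009,"ax":0,"ay":0,"az":0}])

```text
clock: 14.62
ee_pos: [0.5652, 0.1604, 0.0556]
tool_rot: [0.137, 0.867, -0.473, -0.075]
contact_force: [-0.2, 0.1, -1.4]
width: 0.684
grip_force: 0.6
```

```bash
python3 face.py 9
```

```text
14.625 [0.5652 0.1604 0.0556] [-0.2  0.1 -1.4] [ 0.56 -0.15  0.  ] 0.6837189534864118
tcp u,y 0.09 -0.0244
757 306 theta 1.57 foot [-22.4  62.5] top [91.7 62.6] len 114.1
1058 567 theta 1.569 foot [-18.3  64.2] top [97.6 64.4] len 115.9
```

servo_tool(series=[{"dx":0.005,"dy":0.015,"dz":0,"ax":0,"ay":0,"az":0},{"dx":0.012,"dy":0.036,"dz":0,"ax":0,"ay":0,"az":0},{"dx":0.025,"dy":0.075,"dz":0.005,"ax":0,"ay":0,"az":0},{"dx":0.045,"dy":0.14,"dz":0.02,"ax":0,"ay":0,"az":0},{"dx":0.06,"dy":0.19,"dz":0.06,"ax":0,"ay":0,"az":0},{"dx":0.07,"dy":0.22,"dz":0.15,"ax":0,"ay":0,"az":0},{"dx":0.07,"dy":0.22,"dz":0.3,"ax":0,"ay":0,"az":0},{"dx":0.07,"dy":0.22,"dz":0.4,"ax":0,"ay":0,"az":0},{"dx":0.07,"dy":0.22,"dz":0.4,"ax":0,"ay":0,"az":0}])

```text
clock: 15.85
ee_pos: [0.5938, 0.2496, 0.2193]
tool_rot: [0.138, 0.868, -0.472, -0.073]
contact_force: [0.2, 0.1, -0.2]
width: 0.682
grip_force: 0.0
```

```bash
python3 face.py 10; python3 - <<'E'
from h import *
p=np.load('s10.npz')['p']; q=np.load('t10.npz')['p']
a=cv2.resize(p[140:270,150:390],None,fx=2.5,fy=2.5); b=cv2.resize(q[140:310,230:390],None,fx=1.9,fy=1.9)
h=max(len(a),len(b)); pad=lambda i:np.pad(i,((0,h-len(i)),(0,0),(0,0)))
im=np.hstack([pad(a),pad(b)]);im=im[:,:]; f=min(1,800/im.shape[1]); im=cv2.resize(im,None,fx=f,fy=f)
cv2.imwrite('pics/c10.png',im[:,:,::-1])
C=cloud('top','t10');P=q.astype(int);X=C[...,:2]-[.5607,.0672];U=X@[.3081,.9514];Y=X@[.9514,-.3081]
m=(abs(C[...,2]-.063)<.008)&(P.max(2)-P.min(2)<50)&(U>-.04)&(U<.12)&(abs(Y+.025)<.06)
rc=cv2.minAreaRect(np.c_[U[m],Y[m]].astype(np.float32)*1000);print(rc,np.median(C[m][:,2]))
m=(abs(C[...,2]-.045)<.006)&(P.max(2)-P.min(2)<50)&(Y>.06)&(Y<.095)&(U>-.02)&(U<.1)
print('stop',cv2.minAreaRect(np.c_[U[m],Y[m]].astype(np.float32)*1000))
E
```

```text
15.85 [0.5938 0.2496 0.2193] [ 0.2  0.1 -0.2] [ 0.37 -0.03  0.03] 0.6824898040316927
tcp u,y 0.1838 -0.0247
481 294 theta 1.569 foot [-21.8  62.3] top [93.3 62.5] len 115.2
758 582 theta 1.572 foot [-18.   64.2] top [98.8 64. ] len 116.7
((39.88954162597656, -27.373165130615234), (92.17154693603516, 120.13394165039062), 89.79508209228516) 0.06414941831564325
stop ((39.35622024536133, 79.24759674072266), (79.7381591796875, 12.69694995880127), 0.23621124029159546)
```

View pics/c10.png

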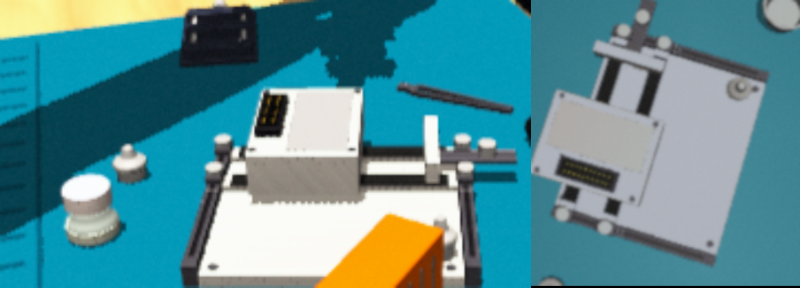

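The picture shows the module lying flat across both bars, connector up, at (305,145) in the left half, with its +y side about 54 mm from the stop at (432,148). Next I'll set the tool vertical with the fingers closed, beside its -y face.

servo_tool(series=[{"dx":-0.04,"dy":-0.05,"dz":0,"ax":0.1,"ay":-0.032,"az":0},{"dx":-0.08,"dy":-0.1,"dz":0,"ax":0.2,"ay":-0.065,"az":0},{"dx":-0.12,"dy":-0.14,"dz":0,"ax":0.3,"ay":-0.097,"az":0},{"dx":-0.16,"dy":-0.19,"dz":0,"ax":0.4,"ay":-0.13,"az":0},{"dx":-0.2,"dy":-0.24,"dz":0,"ax":0.5,"ay":-0.162,"az":0},{"dx":-0.24,"dy":-0.28,"dz":0,"ax":0.6,"ay":-0.194,"az":0},{"dx":-0.264,"dy":-0.3105,"dz":0,"ax":0.634,"ay":-0.2054,"az":0},{"dx":-0.264,"dy":-0.3105,"dz":0,"ax":0.634,"ay":-0.2054,"az":0},{"dx":-0.264,"dy":-0.3105,"dz":0,"ax":0.634,"ay":-0.2054,"az":0},{"dx":-0.264,"dy":-0.3105,"dz":0,"ax":0.634,"ay":-0.2054,"az":0}], grip=1, grip_force=20)

```text
clock: 17.2
ee_pos: [0.4878, 0.1249, 0.2148]
tool_rot: [0.156, 0.988, -0.001, -0.001]
contact_force: [1.1, 1.1, 0.0]
width: 0.004
grip_force: 0.0
```

```bash
python3 - <<'E'
from h import *
s=r.get_state(); print(s['clock'],s['ee_pos'],s['q'].round(3),s['width'],s['contact_force']); print(R.from_quat(s['tool_rot']).as_matrix().round(4))
X=s['ee_pos'][:2]-[.5607,.0672]; print('tcp u,y',(X@[.3081,.9514]).round(4),(X@[.9514,-.3081]).round(4))
E
```

```text
17.2 [0.48782803 0.1249126  0.21484267] [ 0.2   -0.257  1.829 -0.     1.572 -1.058] 0.003799755953884198 [1.11367443 1.10444975 0.01259444]
[[-9.516e-01  3.072e-01 -1.700e-03]
 [ 3.072e-01  9.516e-01 -8.000e-04]
 [ 1.400e-03 -1.200e-03 -1.000e+00]]
tcp u,y 0.0325 -0.0871
```

servo_tool(series=[{"dx":0,"dy":0,"dz":-0.1,"ax":0,"ay":0,"az":0},{"dx":0,"dy":0,"dz":-0.22,"ax":0,"ay":0,"az":0},{"dx":0,"dy":0,"dz":-0.32,"ax":0,"ay":0,"az":0},{"dx":0,"dy":0,"dz":-0.38,"ax":0,"ay":0,"az":0},{"dx":0,"dy":0,"dz":-0.412,"ax":0,"ay":0,"az":0},{"dx":0,"dy":0,"dz":-0.412,"ax":0,"ay":0,"az":0}])

```text
clock: 17.95
ee_pos: [0.4874, 0.1245, 0.0503]
tool_rot: [0.156, 0.988, -0.0, -0.001]
contact_force: [0.3, 0.1, 0.1]
width: 0.01
grip_force: 0.0
```

servo_tool(series=[{"dx":0.005,"dy":-0.0015,"dz":0,"ax":0,"ay":0,"az":0},{"dx":0.01,"dy":-0.003,"dz":0,"ax":0,"ay":0,"az":0},{"dx":0.015,"dy":-0.005,"dz":0,"ax":0,"ay":0,"az":0},{"dx":0.02,"dy":-0.0065,"dz":0,"ax":0,"ay":0,"az":0},{"dx":0.025,"dy":-0.008,"dz":0,"ax":0,"ay":0,"az":0},{"dx":0.03,"dy":-0.0097,"dz":0,"ax":0,"ay":0,"az":0},{"dx":0.035,"dy":-0.0113,"dz":0,"ax":0,"ay":0,"az":0}])

```text
clock: 18.82
ee_pos: [0.5017, 0.1196, 0.0507]
tool_rot: [0.156, 0.988, -0.0, -0.0]
contact_force: [-3.4, 1.8, 1.8]
width: 0.003
grip_force: 2.0
```

```bash
cat > pos.py <<'E'
from h import *
import sys
n=sys.argv[1]; s=r.get_state(); print(s['clock'],s['ee_pos'].round(4),s['contact_force'].round(1))
X=s['ee_pos'][:2]-[.5607,.0672]; print('tcp u,y',(X@[.3081,.9514]).round(4),(X@[.9514,-.3081]).round(4))
cap('top','t'+n);C=cloud('top','t'+n);P=np.load('t'+n+'.npz')['p'].astype(int);X=C[...,:2]-[.5607,.0672];U=X@[.3081,.9514];Y=X@[.9514,-.3081]
m=(abs(C[...,2]-.063)<.006)&(P.max(2)-P.min(2)<50)&(U>-.04)&(U<.12)&(Y>-.07)&(Y<.074)
m=cv2.morphologyEx(m.astype(np.uint8),cv2.MORPH_OPEN,np.ones((3,3)))>0
print(cv2.minAreaRect(np.c_[U[m],Y[m]].astype(np.float32)*1000),np.median(C[m][:,2]))
E
python3 pos.py 11
```

```text
18.825 [0.5017 0.1196 0.0507] [-3.4  1.8  1.8]
tcp u,y 0.0316 -0.0723
((39.78219985961914, 24.482666015625), (16.1525821685791, 119.36795043945312), 85.91087341308594) 0.06355360129548737
```

servo_tool(series=[{"dx":0.007,"dy":-0.0023,"dz":0,"ax":0,"ay":0,"az":0},{"dx":0.014,"dy":-0.0045,"dz":0,"ax":0,"ay":0,"az":0},{"dx":0.021,"dy":-0.0068,"dz":0,"ax":0,"ay":0,"az":0},{"dx":0.028,"dy":-0.009,"dz":0,"ax":0,"ay":0,"az":0},{"dx":0.035,"dy":-0.0113,"dz":0,"ax":0,"ay":0,"az":0},{"dx":0.042,"dy":-0.0136,"dz":0,"ax":0,"ay":0,"az":0},{"dx":0.049,"dy":-0.0159,"dz":0,"ax":0,"ay":0,"az":0},{"dx":0.056,"dy":-0.0181,"dz":0,"ax":0,"ay":0,"az":0},{"dx":0.063,"dy":-0.0204,"dz":0,"ax":0,"ay":0,"az":0},{"dx":0.07,"dy":-0.0227,"dz":0,"ax":0,"ay":0,"az":0},{"dx":0.077,"dy":-0.0249,"dz":0,"ax":0,"ay":0,"az":0},{"dx":0.084,"dy":-0.0272,"dz":0,"ax":0,"ay":0,"az":0}])

```text
clock: 20.38
ee_pos: [0.5353, 0.1087, 0.0507]
tool_rot: [0.156, 0.988, -0.0, -0.0]
contact_force: [-1.7, 1.1, -0.3]
width: 0.004
grip_force: 1.2
```

```bash
sed -i 's/-.063)<.006)/-.063)<.009)/; s/(Y>-.07)&(Y<.074)/(Y>-.05)\&(Y<.072)/' pos.py; python3 pos.py 12; python3 - <<'E'
from h import *
q=np.load('t12.npz')['p']; p,_=cap('side','s12')
a=cv2.resize(p[110:270,150:390],None,fx=2,fy=2); b=cv2.resize(q[140:310,230:390],None,fx=1.9,fy=1.9)
h=max(len(a),len(b)); pad=lambda i:np.pad(i,((0,h-len(i)),(0,0),(0,0)))
cv2.imwrite('pics/c12.png',np.hstack([pad(a),pad(b)])[:,:,::-1])
E
```

```text
20.375 [0.5353 0.1087 0.0507] [-1.7  1.1 -0.3]
tcp u,y 0.0316 -0.0369
((0.0, 0.0), (0.0, 0.0), 0.0) nan
  return _methods._mean(a, axis=axis, dtype=dtype,
  ret = ret.dtype.type(ret / rcount)
```

View pics/c12.png

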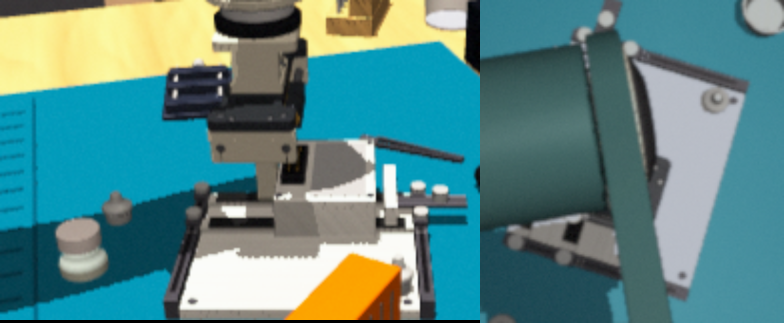

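The arm hides the module from above. The side view shows it square, with about 10 mm left to the stop at (390,190). I'll continue slowly and feel for the stop.

servo_tool(series=[{"dx":0.004,"dy":-0.0013,"dz":0,"ax":0,"ay":0,"az":0},{"dx":0.008,"dy":-0.0026,"dz":0,"ax":0,"ay":0,"az":0},{"dx":0.012,"dy":-0.0039,"dz":0,"ax":0,"ay":0,"az":0},{"dx":0.016,"dy":-0.0052,"dz":0,"ax":0,"ay":0,"az":0},{"dx":0.016,"dy":-0.0052,"dz":0,"ax":0,"ay":0,"az":0}])

```text
clock: 21.1
ee_pos: [0.5418, 0.1066, 0.0508]
tool_rot: [0.156, 0.988, 0.0, 0.0]
contact_force: [-0.7, 0.7, 0.6]
width: 0.006
grip_force: 0.4
```

servo_tool(series=[{"dx":0.0024,"dy":-0.0008,"dz":0,"ax":0,"ay":0,"az":0},{"dx":0.0036,"dy":-0.0012,"dz":0,"ax":0,"ay":0,"az":0}])

```text
clock: 21.35
ee_pos: [0.543, 0.1062, 0.0508]
tool_rot: [0.156, 0.988, 0.0, -0.0]
contact_force: [-4.7, 1.6, 3.2]
width: 0.005
grip_force: 2.0
```

servo_tool(series=[{"dx":0.0024,"dy":-0.0008,"dz":0,"ax":0,"ay":0,"az":0},{"dx":0.0024,"dy":-0.0008,"dz":0,"ax":0,"ay":0,"az":0}])

```text
clock: 21.6
ee_pos: [0.5436, 0.106, 0.0508]
tool_rot: [0.156, 0.988, 0.0, -0.001]
contact_force: [-8.8, 2.3, 4.9]
width: 0.004
grip_force: 4.5
```

servo_tool(series=[{"dx":0.0016,"dy":-0.0005,"dz":0,"ax":0,"ay":0,"az":0},{"dx":0.0016,"dy":-0.0005,"dz":0,"ax":0,"ay":0,"az":0}])

```text
clock: 21.85
ee_pos: [0.5437, 0.1061, 0.0508]
tool_rot: [0.156, 0.988, 0.0, -0.001]
contact_force: [-14.8, 4.1, 8.8]
width: 0.003
grip_force: 7.9
```

servo_tool(series=[{"dx":0.0012,"dy":-0.0004,"dz":0,"ax":0,"ay":0,"az":0},{"dx":0.0012,"dy":-0.0004,"dz":0,"ax":0,"ay":0,"az":0},{"dx":0.0012,"dy":-0.0004,"dz":0,"ax":0,"ay":0,"az":0}])

```text
clock: 22.22
ee_pos: [0.5437, 0.106, 0.0508]
tool_rot: [0.156, 0.988, 0.0, -0.002]
contact_force: [-21.0, 5.6, 11.6]
width: 0.008
grip_force: 10.5
```

servo_tool(series=[{"dx":-0.003,"dy":0.001,"dz":0,"ax":0,"ay":0,"az":0},{"dx":-0.007,"dy":0.0023,"dz":0,"ax":0,"ay":0,"az":0},{"dx":-0.02,"dy":0.0065,"dz":0,"ax":0,"ay":0,"az":0},{"dx":-0.04,"dy":0.013,"dz":0,"ax":0,"ay":0,"az":0},{"dx":-0.05,"dy":0.016,"dz":0.1,"ax":0,"ay":0,"az":0},{"dx":-0.05,"dy":0.016,"dz":0.25,"ax":0,"ay":0,"az":0},{"dx":-0.05,"dy":0.1,"dz":0.4,"ax":0,"ay":0,"az":0},{"dx":-0.1,"dy":0.3,"dz":0.4,"ax":0,"ay":0,"az":0},{"dx":-0.15,"dy":0.5,"dz":0.4,"ax":0,"ay":0,"az":0},{"dx":-0.15,"dy":0.7,"dz":0.4,"ax":0,"ay":0,"az":0},{"dx":-0.15,"dy":0.7,"dz":0.4,"ax":0,"ay":0,"az":0},{"dx":-0.15,"dy":0.7,"dz":0.4,"ax":0,"ay":0,"az":0}])

```text
clock: 23.72
ee_pos: [0.4837, 0.3886, 0.2101]
tool_rot: [0.154, 0.988, -0.0, -0.0]
contact_force: [-1.1, 0.4, 0.1]
width: 0.009
grip_force: 0.0
```

```bash
sed -i 's/(Y>-.05)/(Y>-.04)/' pos.py; python3 pos.py 13; python3 - <<'E'
from h import *
for n in ['t0','t13']:
    f='top0' if n=='t0' else n
    C=cloud('top',f);P=np.load(f+'.npz')['p'].astype(int);X=C[...,:2]-[.5607,.0672];U=X@[.3081,.9514];Y=X@[.9514,-.3081]
    m=(abs(C[...,2]-.045)<.006)&(P.max(2)-P.min(2)<50)&(Y>.06)&(Y<.095)&(U>-.02)&(U<.1)
    print('stop',m.sum(),cv2.minAreaRect(np.c_[U[m],Y[m]].astype(np.float32)*1000))
d=cv2.absdiff(np.load('top0.npz')['p'],np.load('t13.npz')['p']).max(2)
k,l,s,c=cv2.connectedComponentsWithStats((d>60).astype(np.uint8))
print([(s[i].tolist()) for i in range(1,k) if s[i,4]>25])
E
```

```text
23.725 [0.4837 0.3886 0.2101] [-1.1  0.4  0.1]
tcp u,y 0.282 -0.1723
((39.84309005737305, 26.51038932800293), (90.79170227050781, 120.26841735839844), 89.99082946777344) 0.0642315653485116
stop 306 ((39.246089935302734, 79.14344024658203), (79.6286849975586, 12.435393333435059), 0.1298425793647766)
stop 195 ((39.40110397338867, 81.06655883789062), (79.62106323242188, 8.64145565032959), 0.11221370100975037)
[[239, 165, 70, 65, 1793], [271, 208, 19, 16, 209], [304, 211, 5, 15, 27], [298, 211, 15, 53, 267], [262, 217, 8, 5, 33], [0, 228, 95, 172, 7636], [56, 241, 9, 5, 36], [328, 256, 7, 13, 65], [74, 259, 14, 5, 48], [165, 389, 96, 11, 763]]
```

```bash
python3 -c "
from workcell import r
print(r.close_job())"
```

```text
the job is handed in; nothing more can be done
None
```

The module lies flat and square across both bars with its connector up and its side pressed home on the end stop. The arm is clear of everything, and the job is handed in; the judge's verdict was not shown.

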